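# Check a component reel in its dispenser carton

## Robot

A 6-joint arm with a two-finger parallel gripper is mounted at the origin on the work surface. World frame = base frame: x ahead of the robot, y to its left, z up, the work surface at z = 0. Lengths are in mm, angles in rad, forces in N, time in s.
With the tool pointing down it reaches from about 350 to 975 mm from the base axis. Payload 7.1 kg.
Tool frame: the origin (TCP) lies midway between the tips of the shut fingers; the grasp point (between the pads) lies 19 mm behind it; z points along the fingers, y is the line along which they close (so a half turn about z gives the same grasp; the last joint's range is limited). The gripper opens to 88 mm and grips with 3 to 60 N. Pads are 20 mm wide; open, the fingers measure 115 mm over their backs; the gripper's body (75 mm by 178 mm) begins 61 mm behind the grasp point.
Start: joints at [1.245, 0.423, 1.63, -0, 1.089, -0.019], TCP at [188.724, 595.809, 222.675] pointing down, gripper open.
Joint ranges: [-3, 3], [-0.9, 2.11], [0.09, 2.58], [-1.31, 4.45], [0.11, 2.69], [-2.54, 2.54]. Speed limits (rad/s): [2.39, 2.39, 3.01, 3.14, 3.14, 3.14].

## Interface

Orientations are given as a rotation vector (axis times angle).
In Python, from workcell import get_obs, get_image, camera_params, close_job gives the robot as it stands.
- The arm moves only by the shell command python3 -m creep 'ROWS' [OPENING]. ROWS is a JSON object of lists of equal length, an entry for each row: "delta_pos": the shift along the tool's x, y, z in m, a list of three; "twist": the turn, a rotation vector about the tool's x, y, z in degrees, a list of three. A call has 1 to 20 rows; each row shifts and turns the commanded pose from where the row before left it, along the tool's axes as they then stand; what a row does not reach is not made up. A row lasts 1/12 s, in which the tool goes at most 41.7 mm and 7.16 degrees, less where a joint would pass 70% of its speed; a pose out of reach is approached as far as the arm can. A call with a gripper value outside its range is refused whole. OPENING is the opening, from 0 (shut) to 1 (fully open), set as the call begins (- or left out, the last holds). The fingers move at their own pace and stop on an object; the grip force is fixed at half the most. Time passes only in rows, so rows that do not move let the fingers close. It gives the time, the measured TCP pose, the force, the opening and the grip force at its end, in the units of the state.
- get_obs(): the state, without advancing time (a new reading comes with each control period).
- get_image(name): name is "side" or "top"; returns (picture, depth): 400x640x3 uint8, red, green, blue; 400x640 float32, mm along the optical axis (not along the pixel's ray), 0 where there is no reading.
- camera_params(name): a dict with "camera_matrix" (3x3 intrinsics, pixels), "extrinsics" (4x4, takes a point from camera to world coordinates). Camera axes: x right, y down, z forward; pixel columns grow to the right and rows downward; lengths in mm; the calibration is good to about 2 mm. A picture is of the moment at which its call begins. camera_params takes no time and is no camera call.
- close_job(): hands the job in; it is judged then, once.
The state is a dict: "t": time; "qpos": joint angles; "qvel": joint speeds; "joint_torque": joint torques, N m; "ee_pos": TCP position; "orientation": TCP orientation; "ft_force": force on the tool from outside, world axes, zero at the start; "moment": the same for the moment, N m; "width": finger opening in mm; "grasp_force": force on a finger pad.
Only numpy, scipy, OpenCV 4.12 (cv2) and the standard library are available. Lean on these libraries where they do the work, as an engineer would, in place of code of your own. Each camera call takes 0.05 s, during which the arm holds its last target. There are 200 camera calls.

## Task

Fold both long flaps of the dispenser carton back outwards, well past upright, so that the reel inside is free. Then turn the reel by hand with its top edge going to the robot's left: bring the steel clip on its rim over the top, on through one complete turn, and stop with the clip standing straight up for the second time. Leave the flaps folded back, let go of the reel, and do not disturb the screw tin, the power screwdriver or the phone module lying nearby.

Things in the scene. Friction and masses are not known exactly. Their poses are not given: they have to be found in the camera images.
- carton: Open cardboard carton fixed to the bench: 126 mm (its x) by 250 mm (its y) outside, walls 3 mm thick and 170 mm high. Origin: centre of the underside; z up. Its y axis is its long side and points roughly to the robot's left, its x axis roughly away from the robot. The reel stands upright in the middle, in the carton's y-z plane
- mouth (a point): Centre of the carton's open top, level with the rim, 170 mm above the bench
- reel_axle (a point): Centre of the reel, on its level axle (carton's x axis), 90 mm above the bench. The reel: black plastic disc, 180 mm diameter, 14 mm thick, flat sides; its top is 10 mm above the rim, 50 mm free on each side of it. A thicker hub and cradle posts lie below the axle and within 30 mm of it. It turns stiffly (2 to 3 N at the rim) and stays where left
- clip (a point): Outer middle of the steel spring clip that straddles the reel's rim: 30 mm long along the rim, 20 mm wide (along the axle), standing 8 mm proud of the rim, 98 mm from the axle. The only such thing on the reel
- reel (a joint): Turn of the reel in rad: 0 with the clip straight up, growing as the top edge goes to the robot's left (the carton's +y). It starts at -0.7 to -0.2 (clip to the right of the top); the clip stands up for the second time, after passing the top once, at 6.283
- flap_far (a joint): Angle in rad of the long flap hinged on the carton's far rim (+x side): 0 lying flat and closed, 1.57 upright, up to 3.3 folded outwards. It starts ajar and stays where it is left
- flap_far_hinge (a point): Middle of the far flap's hinge line (along the carton's y axis), at rim height, 61.5 mm from the carton's centre plane
- flap_far_edge (a point): Middle of the far flap's free edge, 60 mm from its hinge. The flap is cardboard, 60 x 246 x 4 mm
- flap_near (a joint): Angle in rad of the long flap hinged on the near rim (-x side, towards the robot), counted in the same way: 0 closed, 1.57 upright, up to 3.3 folded outwards towards the robot
- flap_near_hinge (a point): Middle of the near flap's hinge line, at rim height, 61.5 mm from the carton's centre plane
- flap_near_edge (a point): Middle of the near flap's free edge, 60 mm from its hinge. The flap is cardboard, 60 x 246 x 4 mm
- tin: Bystander: round steel tin of screws, 90 mm across, 32 mm high; origin under its centre
- driver: Bystander: grey power screwdriver lying along its x axis, about 195 mm long, 34 mm high; origin under its middle
- module: Bystander: flat black phone module, 75 x 130 x 8 mm; origin under its centre

How it is judged:
By the outcome, as a careful person would: the job done as asked, in the order asked, and still so for the second after the job is handed in, with the robot touching nothing.
It also fails if it takes over 72 s, if anything falls off the work surface, if the arm or the gripper's body presses on something with over 40 N, if the wrist force passes 120 N, or if a joint passes its speed limit or range.

## Working session

There is one attempt and no reset: what is moved stays moved. The work goes in short steps, Python scripts to look and compute and a shell command to move; the robot and the scene stay as the last step left them, time stands still between calls to the robot, and variables do not carry over. Pictures are saved under pics/ and viewed, at most 10 in all, crops included, and the job is handed in when it is done.

```bash
mkdir -p pics; ls
python3 - <<'E'
from workcell import *
import cv2,numpy as np
o=get_obs();print(o['ee_pos'],o['orientation'],o['t'],o['width'])
for n in('top','side'):
    im,d=get_image(n);cv2.imwrite(f'pics/{n}0.png',im[:,:,::-1]);np.save(f'pics/{n}0.npy',d);np.save(f'pics/{n}0im.npy',im)
    p=camera_params(n);print(n,np.round(p['camera_matrix'],1).tolist(),np.round(p['extrinsics'],3).tolist())
E
```

```text
pics
[188.54123178 595.28045251 221.88638922] [-4.79999053e-01 -3.10441028e+00  2.41952837e-03] 0.0 87.75637251295421
top [[475.4, 0.0, 318.5], [0.0, 475.4, 204.5], [0.0, 0.0, 1.0]] [[0.019, -0.991, 0.136, 452.135], [-1.0, -0.021, -0.014, 50.971], [0.017, -0.136, -0.991, 1272.189], [0.0, 0.0, 0.0, 1.0]]
side [[407.6, 0.0, 320.3], [0.0, 407.6, 201.9], [0.0, 0.0, 1.0]] [[0.988, -0.114, 0.1, 510.81], [-0.151, -0.783, 0.603, -541.021], [0.009, -0.611, -0.792, 868.993], [0.0, 0.0, 0.0, 1.0]]
```

View pics/top0.png

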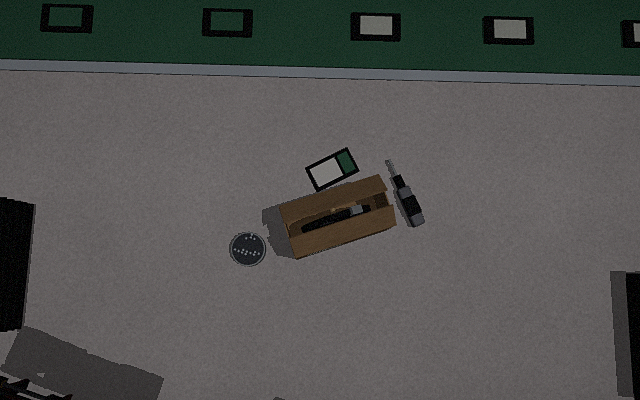

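View pics/side0.png

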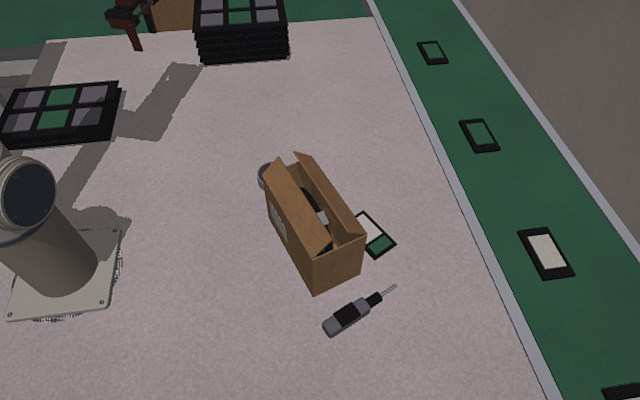

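The top view shows the carton around (338,215), yawed about 15°, with the reel clip near (358,210). The tin is at (247,249), the driver at (405,195) and the module at (332,168). The side view shows both flaps ajar, roughly 45–60° up.

```bash
cat > h.py <<'E'
from workcell import *
import cv2,numpy as np
def cloud(n,d):
    p=camera_params(n);K=np.array(p['camera_matrix']);E=np.array(p['extrinsics'])
    v,u=np.mgrid[:400,:640]
    P=np.stack([(u-K[0,2])/K[0,0]*d,(v-K[1,2])/K[1,1]*d,d,],-1)
    return P@E[:3,:3].T+E[:3,3]
def proj(n,X):
    p=camera_params(n);K=np.array(p['camera_matrix']);E=np.array(p['extrinsics'])
    c=(np.atleast_2d(X)-E[:3,3])@E[:3,:3];c=c@K.T;return c[:,:2]/c[:,2:]
E
python3 - <<'E'
from h import *
out=[]
for n in('top','side'):
    im=np.load(f'pics/{n}0im.npy');d=np.load(f'pics/{n}0.npy');P=cloud(n,d)
    print(n,'bench z',np.median(P[...,2][(im.std(-1)<12)&(d>0)&(abs(P[...,2])<30)]))
    hsv=cv2.cvtColor(im,cv2.COLOR_RGB2HSV)
    m=(hsv[...,0]>8)&(hsv[...,0]<25)&(hsv[...,1]>80)&(d>0)&(P[...,0]>300)&(P[...,0]<650)&(abs(P[...,1])<250)&(P[...,2]>10)
    Q=P[m];print(m.sum(),Q.min(0),Q.max(0));out.append(Q)
    if n=='top':
        hi=Q[Q[:,2]>165]; r=cv2.minAreaRect(hi[:,:2].astype(np.float32));print('rect',r)
    # bystanders
    z=P[...,2]
    w=Q
Q=out[1]
# near wall & end wall: lower pts z in 20..150, side
L=Q[(Q[:,2]>20)&(Q[:,2]<150)]
r=cv2.minAreaRect(L[:,:2].astype(np.float32));print('low rect',r, cv2.boxPoints(r))
im=cv2.imread('pics/top0.png')[130:280,220:440];cv2.imwrite('pics/a.png',cv2.resize(im,None,fx=3.6,fy=3.6,interpolation=cv2.INTER_CUBIC))
E
```

```text
top bench z 0.8232274036865874
4407 [ 478.6626169  -221.84676478   10.36182377] [649.99856934 127.43266629 217.96746715]
rect ((579.2095947265625, -8.88916015625), (128.71702575683594, 249.78952026367188), 19.36438751220703)
side bench z 2.6357239363419467
7566 [ 472.70558023 -149.66510555   10.02550053] [649.96196568 201.94504825 217.43742736]
low rect ((560.6635131835938, 40.88360595703125), (125.582763671875, 362.24871826171875), 19.38329315185547) [[ 441.3185   190.90216]
 [ 561.5438  -150.81412]
 [ 680.00854 -109.13495]
 [ 559.7832   232.58133]]
```

View pics/a.png

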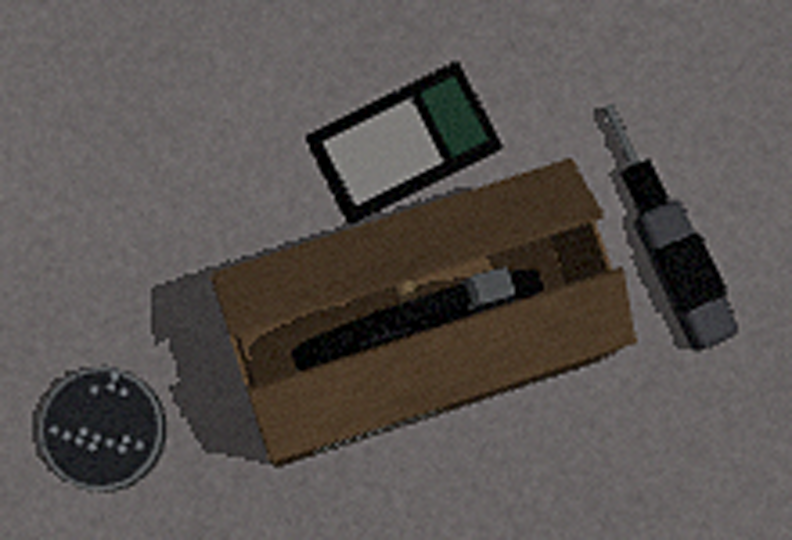

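The enlarged top view shows the steel clip at crop (490,287), right of the top. Both flaps are ajar with the gap over the reel, and the driver's tip is close to the carton's right end. Next I'll fit planes.

Run:
```python
from h import *
def pl(Q,it=60,tol=3):
    rng=np.random.default_rng(0);b=None
    for _ in range(300):
        s=Q[rng.choice(len(Q),3,False)];n=np.cross(s[1]-s[0],s[2]-s[0]);l=np.linalg.norm(n)
        if l<1:continue
        n/=l;k=abs((Q-s[0])@n)<tol
        if b is None or k.sum()>b.sum():b=k
    c=Q[b].mean(0);n=np.linalg.svd(Q[b]-c,full_matrices=False)[2][2];return n,c,b
for n in('top','side'):
    im=np.load(f'pics/{n}0im.npy');d=np.load(f'pics/{n}0.npy');P=cloud(n,d)
    hsv=cv2.cvtColor(im,cv2.COLOR_RGB2HSV)
    m=(hsv[...,0]>8)&(hsv[...,0]<25)&(hsv[...,1]>80)&(d>0)&(P[...,2]>15)&(P[...,0]>300)&(P[...,0]<720)&(abs(P[...,1])<250)
    k,lab,st,_=cv2.connectedComponentsWithStats(m.astype(np.uint8));i=1+np.argmax(st[1:,4]);print(n,st[i])
    Q=P[lab==i]
    for j in range(4):
        nn,c,b=pl(Q);print(np.round(nn,3),np.round(c,1),b.sum(),'yaw of n',np.degrees(np.arctan2(nn[1],nn[0])).round(1),'min',Q[b].min(0).round(0),'max',Q[b].max(0).round(0));Q=Q[~b]
    # clip: grey bright within reel zone; reel black z>120
    B=(hsv[...,1]<60)&(P[...,2]>120)&(P[...,0]>450)&(P[...,0]<720)&(abs(P[...,1])<150)&(d>0)
    g=im.mean(-1)
    for nm,mm in(('dark',B&(g<40)),('grey',B&(g>70))):
        S=P[mm];print(nm,len(S),S.mean(0).round(1) if len(S) else'',S.min(0).round() if len(S) else '',S.max(0).round() if len(S) else '')
        if nm=='dark' and len(S)>20: print(np.degrees(np.arctan2(*np.linalg.svd(S[:,:2]-S[:,:2].mean(0),full_matrices=False)[2][0])))
```

```text
top [ 279  174  118   85 4597]
[ 0.63   0.221 -0.744] [541.1 -22.7 195.2] 2099 yaw of n 19.4 min [ 480. -145.  171.] max [602. 100. 217.]
[0.612 0.21  0.763] [615.7   5.  194.7] 1890 yaw of n 19.0 min [ 554. -117.  170.] max [679. 127. 216.]
[-0.618 -0.218  0.756] [530.1   0.9 188.6] 177 yaw of n -160.5 min [ 480. -142.  169.] max [600.  98. 212.]
[ 0.331 -0.944 -0.005] [ 628.2 -121.1  103.6] 137 yaw of n -70.7 min [ 608. -131.   15.] max [ 678. -103.  178.]
dark 160 [573.2   2.3 159.7] [ 547. -123.  120.] [622.  69. 184.]
-18.688969874881163
grey 93 [602.5 -62.1 177.3] [ 560. -146.  131.] [674. -40. 211.]
side [ 262  152  105  143 8242]
[-0.633 -0.224  0.741] [544.2 -33.9 195.8] 2584 yaw of n -160.6 min [ 480. -147.  173.] max [602.  97. 217.]
[ 0.328 -0.945  0.001] [ 617.8 -128.8  103. ] 1835 yaw of n -70.8 min [ 560. -149.   15.] max [ 680. -107.  214.]
[-0.599 -0.21  -0.773] [617.5  -7.8 198.4] 1277 yaw of n -160.7 min [ 556. -119.  177.] max [676. 121. 216.]
[0.943 0.332 0.002] [526.4 -48.2 102. ] 1219 yaw of n 19.4 min [ 479. -150.   15.] max [565.  88. 176.]
dark 97 [582.4 -18.  178.2] [ 560. -113.  124.] [611.  37. 213.]
161.89740262538606
grey 187 [602.9 -13.4 181.2] [ 479. -107.  145.] [681. 128. 216.]
```

```bash
cat >> h.py <<'E'
from scipy.spatial.transform import Rotation as R
C=np.array([580.1,-9.8,0]);yaw=np.radians(19.3)
L=np.array([[np.cos(yaw),np.sin(yaw),0],[-np.sin(yaw),np.cos(yaw),0],[0,0,1]]) # world->carton
def st():
    o=get_obs();r=R.from_rotvec(o['orientation']).as_matrix()
    print('t %.2f carton-frame TCP'%o['t'],(L@(o['ee_pos']-C)).round(1),'tool axes(cols) in carton\n',(L@r).round(3),'F',(L@o['ft_force']).round(1),'w %.1f g %.1f'%(o['width'],o['grasp_force']),'q',np.round(o['qpos'],2))
E
python3 -m creep '{"delta_pos":[[0,0,-0.01],[0,0,-0.01],[0,0,-0.01],[0,0,-0.01],[0,0,-0.01],[0,0,-0.01],[0,0,-0.01],[0,0,-0.01],[-0.037,0.0105,0],[-0.037,0.0105,0],[-0.037,0.0105,0],[-0.037,0.0105,0],[-0.037,0.0105,0],[-0.037,0.0105,0],[-0.037,0.0105,0],[-0.037,0.0105,0]],"twist":[[0,0,6.64],[0,0,6.64],[0,0,6.64],[0,0,6.64],[0,0,6.64],[0,0,6.64],[0,0,6.64],[0,0,6.64],[0,0,0],[0,0,0],[0,0,0],[0,0,0],[0,0,0],[0,0,0],[0,0,0],[0,0,0]]}' 0
python3 -c "
from h import *
st()
im=np.load('pics/top0im.npy');P=cloud('top',np.load('pics/top0.npy'))
c=im[200:220,345:372]; m=(c.mean(-1)>75)&(c.std(-1)<14)
v,u=np.nonzero(m);print(len(u),u.mean()+345,v.mean()+200)
S=(P[200:220,345:372][m]-C)@L.T;print(np.median(S,0),S.min(0),S.max(0))"
```

```text
t: 1.43
ee_pos: [366.3, 342.4, 302.5]
orientation: [-1.817, -2.563, 0.001]
ft_force: [0.1, -0.4, 0.3]
width: 0.5
grasp_force: 0.0
t 1.43 carton-frame TCP [-85.3 403.1 302.5] tool axes(cols) in carton
 [[-0.  1. -0.]
 [ 1.  0. -0.]
 [-0. -0. -1.]] F [-0.  -0.4  0.3] w 0.5 g 0.0 q [ 0.73  0.15  1.82 -0.    1.18  0.39]
62 356.6290322580645 208.98387096774195
[ -1.28853154 -46.59403328 177.28726923] [-10.04774053 -58.52893361 165.97262235] [  7.8184275  -33.85945854 185.29446885]
```

```bash
python3 -m creep '{"delta_pos":[[0,0,0],[0,0,0],[0,0,0],[0,0,0],[0,0,0],[0,0,0],[0,0,0],[0,0,0],[0,0,0],[0,0,0],[0,0,0],[0,0,0],[0,0,0],[0.0122,0.0395,0],[0.0122,0.0395,0],[0.0122,0.0395,0],[0.0122,0.0395,0],[0.0122,0.0395,0],[0.0122,0.0395,0],[0.0122,0.0395,0]],"twist":[[0,0,6.923],[0,0,6.923],[0,0,6.923],[0,0,6.923],[0,0,6.923],[0,0,6.923],[0,0,6.923],[0,0,6.923],[0,0,6.923],[0,0,6.923],[0,0,6.923],[0,0,6.923],[0,0,6.923],[0,0,0],[0,0,0],[0,0,0],[0,0,0],[0,0,0],[0,0,0],[0,0,0]]}'
python3 -c "
from h import *
st()"
```

```text
t: 3.1
ee_pos: [538.5, 109.6, 302.5]
orientation: [-3.097, -0.527, 0.001]
ft_force: [0.9, 0.8, -1.4]
width: 0.2
grasp_force: 0.0
t 3.10 carton-frame TCP [2.000e-01 1.264e+02 3.025e+02] tool axes(cols) in carton
 [[ 1.  0. -0.]
 [ 0. -1.  0.]
 [-0. -0. -1.]] F [ 1.2  0.5 -1.4] w 0.2 g 0.0 q [0.18 0.23 1.72 0.   1.2  1.41]
```

```bash
python3 -m creep '{"delta_pos":[[0,0.026,0],[0,0,0.03],[0,0,0.03],[0,0,0.03],[0,0,0.03],[0.01,0,0],[0.015,0,0],[0.015,0,0],[0.015,0,0],[0.015,0,0],[0.015,0,0],[0.015,0,0],[0.015,0,0.003],[0,0,0.002],[0,0,0]],"twist":[[0,0,0],[0,0,0],[0,0,0],[0,0,0],[0,0,0],[0,0,0],[0,0,0],[0,0,0],[0,0,0],[0,0,0],[0,0,0],[0,0,0],[0,0,0],[0,0,0],[0,0,0]]}'
python3 -c "
from h import *
st()
im,d=get_image('side');cv2.imwrite('pics/b.png',im[100:330,180:480,::-1])"
```

```text
t: 4.35
ee_pos: [655.7, 125.4, 178.2]
orientation: [-3.097, -0.527, -0.001]
ft_force: [0.2, 0.6, 0.3]
width: 0.7
grasp_force: 0.3
t 4.35 carton-frame TCP [116.  102.6 178.2] tool axes(cols) in carton
 [[ 1.     0.     0.001]
 [ 0.    -1.    -0.   ]
 [ 0.001  0.    -1.   ]] F [0.4 0.5 0.3] w 0.7 g 0.3 q [0.17 0.53 1.56 0.   1.05 1.4 ]
```

View pics/b.png

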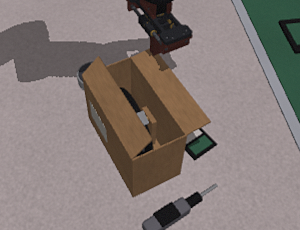

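The far flap is folded out flat (around (185,90) in the crop). The gripper stands over its left end. Next is the near flap.

```bash
python3 -m creep '{"delta_pos":[[0,0,-0.006],[-0.03,0,0],[-0.03,0,0],[-0.03,0,0],[-0.03,0,0],[-0.013,0,0],[-0.015,0,0],[-0.015,0,0],[-0.015,0,0],[-0.015,0,0],[-0.015,0,0],[-0.015,0,0],[-0.01,0,0.003],[0,0,0.004],[0,0,0]],"twist":[[0,0,0],[0,0,0],[0,0,0],[0,0,0],[0,0,0],[0,0,0],[0,0,0],[0,0,0],[0,0,0],[0,0,0],[0,0,0],[0,0,0],[0,0,0],[0,0,0],[0,0,0]]}'
python3 -c "
from h import *
st()"
```

```text
t: 5.65
ee_pos: [434.5, 47.8, 176.5]
orientation: [-3.097, -0.526, 0.001]
ft_force: [0.0, 0.7, 1.1]
width: 0.7
grasp_force: 0.0
t 5.65 carton-frame TCP [-118.4  102.5  176.5] tool axes(cols) in carton
 [[ 1. -0. -0.]
 [-0. -1.  0.]
 [-0. -0. -1.]] F [0.3 0.7 1.1] w 0.7 g 0.0 q [0.08 0.22 2.07 0.   0.86 1.32]
```

```bash
python3 -m creep '{"delta_pos":[[0,0,-0.03],[0,0,-0.03],[0,0,-0.03],[0,0,0],[0,0,0],[0,0,0],[0,0,0],[0,0,0],[0,0,0],[0,0,0],[0,0,0],[0,0,0],[0,0,0],[0,0,0],[-0.0281,0.0197,0],[-0.0281,0.0197,0],[-0.0281,0.0197,0],[-0.0281,0.0197,0],[-0.0281,0.0197,0],[-0.0281,0.0197,0]],"twist":[[0,0,0],[0,0,-6.923],[0,0,-6.923],[0,0,-6.923],[0,0,-6.923],[0,0,-6.923],[0,0,-6.923],[0,0,-6.923],[0,0,-6.923],[0,0,-6.923],[0,0,-6.923],[0,0,-6.923],[0,0,-6.923],[0,0,-6.923],[0,0,0],[0,0,0],[0,0,0],[0,0,0],[0,0,0],[0,0,0]]}' 0.5
cat >> h.py <<'E'
def clip(n='top',save=None):
    # bright grey pixels within the reel slab (carton |x|<14, radius 75..106)
    im,d=get_image(n);P=(cloud(n,d)-C)@L.T
    if save:cv2.imwrite(save,im[100:330,180:480,::-1])
    r=np.hypot(P[...,1],P[...,2]-90)
    m=(d>0)&(abs(P[...,0])<14)&(r>86)&(r<108)&(P[...,2]>90)&(im.mean(-1)>60)&(np.ptp(im.astype(int),-1)<30)
    S=P[m];a=np.degrees(np.arctan2(S[:,1],S[:,2]-90)) if len(S) else np.array([])
    print('clip',n,len(S),'deg med',np.median(a).round(1) if len(S) else '','range',np.percentile(a,[5,95]).round(1) if len(S) else '',S.mean(0).round(1) if len(S) else '')
    # flap heights
    for nm,s in(('far',1),('near',-1)):
        f=(d>0)&(s*P[...,0]>75)&(s*P[...,0]<122)&(abs(P[...,1])<120)&(P[...,2]>140)&(P[...,2]<240)
        if f.sum()>20:
            Q=P[f];print(nm,f.sum(),'angle',np.median(np.pi-np.arctan2(Q[:,2]-170,s*Q[:,0]-61.5)).round(2))
E
python3 -c "
from h import *
st();clip('top');clip('side','pics/c.png')"
```

```text
t: 7.32
ee_pos: [604.3, -73.2, 266.3]
orientation: [-1.818, -2.562, -0.0]
ft_force: [0.1, -0.1, 0.4]
width: 43.9
grasp_force: 0.0
t 7.32 carton-frame TCP [  1.9 -67.8 266.3] tool axes(cols) in carton
 [[-0.  1.  0.]
 [ 1.  0.  0.]
 [ 0.  0. -1.]] F [ 0.1 -0.2  0.4] w 43.9 g 0.0 q [-0.14  0.35  1.63  0.    1.16 -0.48]
clip top 0 deg med  range  
far 1499 angle 2.99
near 873 angle 3.02
clip side 155 deg med -29.3 range [-37.4 -21.4] [ -2.4 -47.7 175.6]
far 1115 angle 2.95
near 2144 angle 2.99
```

View pics/c.png

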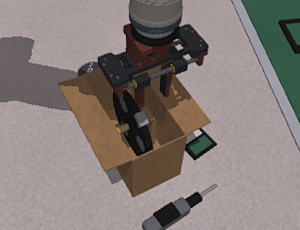

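Both flaps are back at about 3.0 rad. The clip sits at −29° (crop (145,120)) and the fingers straddle the disc. Going down to grip behind the clip.

```bash
python3 -m creep '{"delta_pos":[[0.0018,-0.0025,0.0308],[0,0,0.0308],[0,0,0.0308],[0,0,0.0308],[0,0,0.0308],[0,0,0]],"twist":[[0,0,0],[0,0,0],[0,0,0],[0,0,0],[0,0,0],[0,0,0]]}' 
python3 -m creep '{"delta_pos":[[0,0,0],[0,0,0],[0,0,0],[0,0,0],[0,0,0],[0,0,0]],"twist":[[0,0,0],[0,0,0],[0,0,0],[0,0,0],[0,0,0],[0,0,0]]}' 0
python3 -c "
from h import *
st()"
```

```text
t: 7.92
ee_pos: [595.2, -70.1, 106.9]
orientation: [-1.812, -2.555, 0.007]
ft_force: [-0.8, -0.0, -0.5]
width: 43.9
grasp_force: 0.0
t: 8.42
ee_pos: [600.9, -71.5, 114.6]
orientation: [1.816, 2.56, 0.003]
ft_force: [2.1, -2.2, 6.2]
width: 19.1
grasp_force: 30.0
t 8.42 carton-frame TCP [ -0.8 -65.2 114.6] tool axes(cols) in carton
 [[-0.     1.     0.003]
 [ 1.     0.    -0.002]
 [-0.002  0.003 -1.   ]] F [ 1.2 -2.7  6.2] w 19.1 g 30.0 q [-0.14  0.53  1.75 -0.    0.86 -0.47]
```

```bash
python3 -m creep '{"delta_pos":[[0.0054,0,-0.007],[0.0054,0,-0.007],[0.0081,0,-0.0062],[0.0081,0,-0.0062],[0.0094,0,-0.0039],[0.0094,0,-0.0039],[0.0101,0,-0.0014],[0.0101,0,-0.0014]],"twist":[[0,0,0],[0,0,0],[0,0,0],[0,0,0],[0,0,0],[0,0,0],[0,0,0],[0,0,0]]}'
python3 -c "
from h import *
st();clip('top');clip('side','pics/d.png')"
```

```text
t: 9.08
ee_pos: [578.4, -8.3, 147.1]
orientation: [1.816, 2.561, 0.001]
ft_force: [16.9, -1.4, -35.5]
width: 19.7
grasp_force: 30.0
t 9.08 carton-frame TCP [ -1.1   1.9 147.1] tool axes(cols) in carton
 [[-0.     1.     0.002]
 [ 1.     0.    -0.001]
 [-0.001  0.002 -1.   ]] F [ 15.5  -6.9 -35.5] w 19.7 g 30.0 q [-0.03  0.45  1.79 -0.    0.9  -0.37]
clip top 0 deg med  range  
far 1429 angle 2.99
near 345 angle 3.02
clip side 0 deg med  range  
far 1269 angle 2.95
near 2138 angle 2.99
```

View pics/d.png

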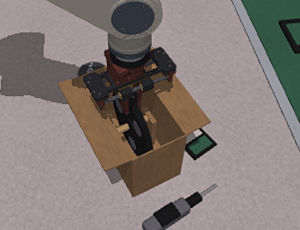

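The view shows the gripper at the top of the reel, with the clip hidden between the fingers. A width of 19.7 suggests a pad was partly on the clip, so I'll release and regrip further back.

```bash
python3 -m creep '{"delta_pos":[[0,0,0],[0,0,0],[0,0,0],[-0.0205,0,0.0085],[-0.0205,0,0.0085],[-0.0205,0,0.0085],[0,0,0]],"twist":[[0,0,0],[0,0,0],[0,0,0],[0,0,0],[0,0,0],[0,0,0],[0,0,0]]}' 0.5
python3 -c "
from h import *
st();clip('top');clip('side')"
python3 -m creep '{"delta_pos":[[0,0,0],[0,0,0],[0,0,0],[0,0,0],[0,0,0],[0,0,0]],"twist":[[0,0,0],[0,0,0],[0,0,0],[0,0,0],[0,0,0],[0,0,0]]}' 0
python3 -c "
from h import *
st()"
```

```text
t: 9.77
ee_pos: [598.2, -69.8, 123.5]
orientation: [1.82, 2.56, -0.001]
ft_force: [0.0, -0.7, -0.6]
width: 43.6
grasp_force: 0.0
t 9.77 carton-frame TCP [ -2.7 -62.6 123.5] tool axes(cols) in carton
 [[ 0.002  1.    -0.001]
 [ 1.    -0.002 -0.001]
 [-0.001 -0.001 -1.   ]] F [-0.2 -0.6 -0.6] w 43.6 g 0.0 q [-0.14  0.52  1.75 -0.    0.88 -0.47]
clip top 45 deg med 18.9 range [13.6 22.9] [ -2.7  31.6 183.7]
far 1552 angle 2.99
near 793 angle 3.02
clip side 4 deg med 20.0 range [18.2 21.7] [-10.3  34.  183.4]
far 589 angle 2.95
near 2170 angle 2.99
t: 10.37
ee_pos: [598.8, -66.2, 124.6]
orientation: [1.817, 2.562, 0.003]
ft_force: [4.6, 3.9, -0.4]
width: 13.8
grasp_force: 30.0
t 10.37 carton-frame TCP [ -0.9 -59.4 124.6] tool axes(cols) in carton
 [[-0.     1.     0.002]
 [ 1.     0.    -0.   ]
 [-0.     0.002 -1.   ]] F [ 5.6  2.1 -0.4] w 13.8 g 30.0 q [-0.13  0.51  1.75  0.    0.88 -0.47]
```

```bash
python3 -m creep '{"delta_pos":[[0.0124,0,-0.0112],[0.0145,0,-0.0084],[0.0159,0,-0.0052],[0.0166,0,-0.0018],[0.0166,0,0.0018],[0.0159,0,0.0052],[0.0145,0,0.0084],[0.0124,0,0.0112],[0,0,0]],"twist":[[0,0,0],[0,0,0],[0,0,0],[0,0,0],[0,0,0],[0,0,0],[0,0,0],[0,0,0],[0,0,0]]}'
python3 -c "
from h import *
st();clip('top');clip('side','pics/e.png')"
```

```text
t: 11.12
ee_pos: [559.1, 47.4, 124.2]
orientation: [1.815, 2.563, 0.003]
ft_force: [2.3, 6.4, -0.7]
width: 14.0
grasp_force: 30.0
t 11.12 carton-frame TCP [ -0.9  61.  124.2] tool axes(cols) in carton
 [[-0.001  1.     0.002]
 [ 1.     0.001  0.   ]
 [ 0.     0.002 -1.   ]] F [ 4.3  5.3 -0.7] w 14.0 g 30.0 q [ 0.06  0.46  1.84  0.    0.84 -0.28]
clip top 0 deg med  range  
far 1493 angle 3.0
near 961 angle 3.02
clip side 8 deg med 83.8 range [82.3 88.3] [-10.1  91.7  98.8]
far 1546 angle 2.94
near 2189 angle 2.98
```

View pics/e.png

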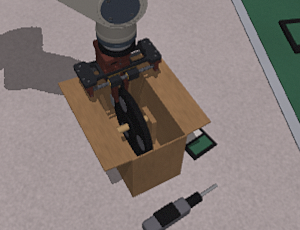

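The gripper is now on the left of the reel and the clip has gone out of sight down the left side. Next strokes.

```bash
python3 -m creep '{"delta_pos":[[0,0,0],[0,0,0],[0,0,0],[-0.02,0,-0.0125],[-0.02,0,-0.0125],[-0.02,0,0],[-0.02,0,0],[-0.02,0,0.0125],[-0.02,0,0.0125],[0,0,0]],"twist":[[0,0,0],[0,0,0],[0,0,0],[0,0,0],[0,0,0],[0,0,0],[0,0,0],[0,0,0],[0,0,0],[0,0,0]]}' 0.5
python3 -c "
from h import *
st();clip('top');clip('side')"
python3 -m creep '{"delta_pos":[[0,0,0],[0,0,0],[0,0,0],[0,0,0],[0,0,0],[0,0,0]],"twist":[[0,0,0],[0,0,0],[0,0,0],[0,0,0],[0,0,0],[0,0,0]]}' 0
python3 -m creep '{"delta_pos":[[0.0124,0,-0.0112],[0.0145,0,-0.0084],[0.0159,0,-0.0052],[0.0166,0,-0.0018],[0.0166,0,0.0018],[0.0159,0,0.0052],[0.0145,0,0.0084],[0.0124,0,0.0112],[0,0,0]],"twist":[[0,0,0],[0,0,0],[0,0,0],[0,0,0],[0,0,0],[0,0,0],[0,0,0],[0,0,0],[0,0,0]]}'
python3 -c "
from h import *
st();clip('top');clip('side')"
```

```text
t: 12.05
ee_pos: [598.0, -71.1, 122.4]
orientation: [-1.82, -2.559, 0.002]
ft_force: [-0.5, 0.1, 0.1]
width: 43.8
grasp_force: 0.0
t 12.05 carton-frame TCP [ -3.3 -63.8 122.4] tool axes(cols) in carton
 [[ 0.002  1.    -0.002]
 [ 1.    -0.002  0.   ]
 [ 0.    -0.002 -1.   ]] F [-0.5  0.2  0.1] w 43.8 g 0.0 q [-0.14  0.52  1.75 -0.    0.88 -0.47]
clip top 7 deg med 84.2 range [82.9 84.6] [ -1.1  94.2 100. ]
far 1566 angle 2.99
near 807 angle 3.02
clip side 12 deg med 83.9 range [82.1 88.7] [-8.7 92.8 99.1]
far 572 angle 2.95
near 2174 angle 2.98
t: 12.65
ee_pos: [599.2, -67.3, 124.6]
orientation: [1.816, 2.562, 0.003]
ft_force: [4.0, 4.1, -0.6]
width: 13.6
grasp_force: 30.0
t: 13.4
ee_pos: [559.5, 46.4, 124.4]
orientation: [1.815, 2.563, 0.004]
ft_force: [2.6, 7.8, 0.2]
width: 14.0
grasp_force: 30.0
t 13.40 carton-frame TCP [ -0.9  59.8 124.4] tool axes(cols) in carton
 [[-0.001  1.     0.002]
 [ 1.     0.001  0.   ]
 [ 0.     0.002 -1.   ]] F [5.  6.5 0.2] w 14.0 g 30.0 q [ 0.06  0.46  1.84  0.    0.84 -0.28]
clip top 0 deg med  range  
far 1486 angle 2.99
near 943 angle 3.03
clip side 0 deg med  range  
far 1527 angle 2.95
near 2183 angle 2.98
```

```bash
sed -i "s/(P\[...,2\]>90)/(P[...,2]>30)/" h.py
python3 -m creep '{"delta_pos":[[0,0,0],[0,0,0],[0,0,0],[-0.02,0,-0.0125],[-0.02,0,-0.0125],[-0.02,0,0],[-0.02,0,0],[-0.02,0,0.0125],[-0.02,0,0.0125],[0.002,0,0]],"twist":[[0,0,0],[0,0,0],[0,0,0],[0,0,0],[0,0,0],[0,0,0],[0,0,0],[0,0,0],[0,0,0],[0,0,0]]}' 0.5
python3 -m creep '{"delta_pos":[[0,0,0],[0,0,0],[0,0,0],[0,0,0],[0,0,0],[0,0,0]],"twist":[[0,0,0],[0,0,0],[0,0,0],[0,0,0],[0,0,0],[0,0,0]]}' 0
python3 -m creep '{"delta_pos":[[0.0124,0,-0.0112],[0.0145,0,-0.0084],[0.0159,0,-0.0052],[0.0166,0,-0.0018],[0.0166,0,0.0018],[0.0159,0,0.0052],[0.0145,0,0.0084],[0.0124,0,0.0112],[0,0,0]],"twist":[[0,0,0],[0,0,0],[0,0,0],[0,0,0],[0,0,0],[0,0,0],[0,0,0],[0,0,0],[0,0,0]]}'
python3 -c "
from h import *
st();clip('top');clip('side','pics/f.png')"
```

```text
t: 14.33
ee_pos: [597.9, -70.5, 122.4]
orientation: [-1.82, -2.559, 0.002]
ft_force: [-0.9, -0.2, -0.4]
width: 44.1
grasp_force: 0.0
t: 14.83
ee_pos: [598.9, -66.4, 124.8]
orientation: [1.816, 2.562, 0.003]
ft_force: [3.5, 3.8, -0.4]
width: 13.9
grasp_force: 30.0
t: 15.58
ee_pos: [559.2, 47.1, 124.5]
orientation: [1.815, 2.563, 0.004]
ft_force: [2.2, 6.6, -0.4]
width: 13.9
grasp_force: 30.0
t 15.58 carton-frame TCP [ -0.9  60.6 124.5] tool axes(cols) in carton
 [[-0.002  1.     0.003]
 [ 1.     0.002  0.   ]
 [ 0.     0.003 -1.   ]] F [ 4.3  5.5 -0.4] w 13.9 g 30.0 q [ 0.06  0.46  1.84  0.    0.84 -0.28]
clip top 4 deg med -97.5 range [-100.1  -96.7] [ -6.5 -89.4  77.4]
far 1493 angle 2.99
near 955 angle 3.03
clip side 0 deg med  range  
far 1550 angle 2.95
near 2190 angle 2.98
```

View pics/f.png

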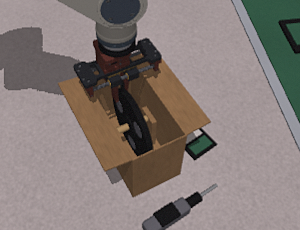

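The clip isn't visible in the side view. The top camera sees a sliver at about −97°, so its centre is near −107° and each stroke turns about 78°. One more full stroke.

```bash
python3 -m creep '{"delta_pos":[[0,0,0],[0,0,0],[0,0,0],[-0.02,0,-0.0125],[-0.02,0,-0.0125],[-0.02,0,0],[-0.02,0,0],[-0.02,0,0.0125],[-0.02,0,0.0125],[0.002,0,0]],"twist":[[0,0,0],[0,0,0],[0,0,0],[0,0,0],[0,0,0],[0,0,0],[0,0,0],[0,0,0],[0,0,0],[0,0,0]]}' 0.5
python3 -m creep '{"delta_pos":[[0,0,0],[0,0,0],[0,0,0],[0,0,0],[0,0,0],[0,0,0]],"twist":[[0,0,0],[0,0,0],[0,0,0],[0,0,0],[0,0,0],[0,0,0]]}' 0
python3 -m creep '{"delta_pos":[[0.0124,0,-0.0112],[0.0145,0,-0.0084],[0.0159,0,-0.0052],[0.0166,0,-0.0018],[0,0,0]],"twist":[[0,0,0],[0,0,0],[0,0,0],[0,0,0],[0,0,0]]}'
python3 -c "
from h import *
st();clip('top');clip('side')"
python3 -m creep '{"delta_pos":[[0.0166,0,0.0018],[0.0159,0,0.0052],[0,0,0]],"twist":[[0,0,0],[0,0,0],[0,0,0]]}'
python3 -c "
from h import *
st();clip('top');clip('side','pics/g.png')"
```

```text
t: 16.52
ee_pos: [597.6, -69.7, 122.4]
orientation: [-1.82, -2.559, 0.002]
ft_force: [-0.4, -0.0, -1.2]
width: 44.1
grasp_force: 0.0
t: 17.02
ee_pos: [598.7, -65.6, 124.8]
orientation: [1.816, 2.562, 0.003]
ft_force: [3.4, 3.2, -0.3]
width: 13.8
grasp_force: 30.0
t: 17.43
ee_pos: [578.7, -8.7, 151.3]
orientation: [1.814, 2.562, 0.002]
ft_force: [3.9, 3.1, -1.9]
width: 13.9
grasp_force: 30.0
t 17.43 carton-frame TCP [ -0.9   1.5 151.3] tool axes(cols) in carton
 [[-0.002  1.     0.002]
 [ 1.     0.002 -0.001]
 [-0.001  0.002 -1.   ]] F [ 4.7  1.7 -1.9] w 13.9 g 30.0 q [-0.04  0.45  1.79 -0.    0.91 -0.37]
clip top 0 deg med  range  
far 1401 angle 2.99
near 347 angle 3.03
clip side 125 deg med -63.7 range [-72.9 -57.9] [ -2.5 -87.  131.5]
far 1266 angle 2.95
near 2133 angle 2.99
t: 17.78
ee_pos: [568.1, 21.6, 144.6]
orientation: [1.814, 2.562, 0.002]
ft_force: [2.3, 3.9, 2.0]
width: 13.8
grasp_force: 30.0
t 17.78 carton-frame TCP [ -0.9  33.6 144.6] tool axes(cols) in carton
 [[-0.002  1.     0.003]
 [ 1.     0.002 -0.001]
 [-0.001  0.003 -1.   ]] F [3.5 2.9 2. ] w 13.8 g 30.0 q [ 0.02  0.44  1.81 -0.    0.88 -0.32]
clip top 19 deg med -52.8 range [-55.7 -49.2] [ -1.9 -77.9 148.9]
far 1401 angle 2.99
near 623 angle 3.03
clip side 153 deg med -48.6 range [-57.2 -40.7] [ -2.  -73.5 154.2]
far 1461 angle 2.95
near 2151 angle 2.99
```

View pics/g.png

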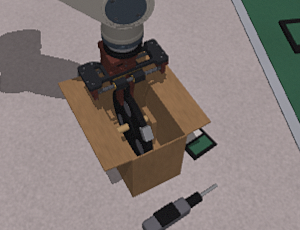

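The clip is clearly visible at crop (146,132), at about −48°. Finishing this stroke.

```bash
python3 -m creep '{"delta_pos":[[0.0145,0,0.0084],[0.0124,0,0.0112],[0,0,0]],"twist":[[0,0,0],[0,0,0],[0,0,0]]}'
python3 -c "
from h import *
st();clip('side')"
python3 -m creep '{"delta_pos":[[0,0,0],[0,0,0],[0,0,0],[-0.0145,0,-0.0125],[-0.0145,0,-0.0125],[-0.0145,0,0],[0,0,0]],"twist":[[0,0,0],[0,0,0],[0,0,0],[0,0,0],[0,0,0],[0,0,0],[0,0,0]]}' 0.5
python3 -m creep '{"delta_pos":[[0,0,0],[0,0,0],[0,0,0],[0,0,0],[0,0,0],[0,0,0]],"twist":[[0,0,0],[0,0,0],[0,0,0],[0,0,0],[0,0,0],[0,0,0]]}' 0
python3 -c "
from h import *
st();clip('side');clip()"
```

```text
t: 18.13
ee_pos: [559.2, 47.1, 124.4]
orientation: [1.816, 2.562, 0.003]
ft_force: [4.5, 6.0, 0.1]
width: 13.9
grasp_force: 30.0
t 18.13 carton-frame TCP [ -0.9  60.6 124.4] tool axes(cols) in carton
 [[-0.001  1.     0.003]
 [ 1.     0.001  0.   ]
 [ 0.     0.003 -1.   ]] F [6.2 4.2 0.1] w 13.9 g 30.0 q [ 0.06  0.46  1.84  0.    0.84 -0.28]
clip side 155 deg med -29.3 range [-37.5 -21.4] [ -2.6 -48.1 175.6]
far 1544 angle 2.95
near 2185 angle 2.99
t: 18.77
ee_pos: [574.1, 2.2, 149.7]
orientation: [1.819, 2.559, 0.001]
ft_force: [-0.6, 0.3, -0.2]
width: 43.6
grasp_force: 0.0
t: 19.27
ee_pos: [573.9, 5.2, 148.9]
orientation: [1.816, 2.562, 0.003]
ft_force: [5.8, 1.9, -4.5]
width: 13.7
grasp_force: 30.0
t 19.27 carton-frame TCP [ -0.9  16.2 148.9] tool axes(cols) in carton
 [[-0.     1.     0.002]
 [ 1.     0.    -0.   ]
 [-0.     0.002 -1.   ]] F [ 6.1 -0.1 -4.5] w 13.7 g 30.0 q [-0.01  0.44  1.8   0.    0.9  -0.35]
clip side 152 deg med -29.6 range [-37.5 -21.8] [ -2.5 -48.6 175.5]
far 1363 angle 2.95
near 2152 angle 2.99
clip top 0 deg med  range  
far 1396 angle 2.99
near 412 angle 3.03
```

```bash
python3 -m creep '{"delta_pos":[[0.0159,0,0.005],[0.0145,0,0.0082],[0.0125,0,0.0111],[0,0,0],[0,0,0]],"twist":[[0,0,0],[0,0,0],[0,0,0],[0,0,0],[0,0,0]]}'
python3 -c "
from h import *
st();clip('side');clip()"
```

```text
t: 19.78
ee_pos: [559.2, 47.0, 124.7]
orientation: [1.817, 2.563, 0.004]
ft_force: [3.1, 7.4, -3.1]
width: 13.6
grasp_force: 30.0
t 19.78 carton-frame TCP [ -0.9  60.5 124.7] tool axes(cols) in carton
 [[-0.001  1.     0.002]
 [ 1.     0.001  0.001]
 [ 0.001  0.002 -1.   ]] F [ 5.4  5.9 -3.1] w 13.6 g 30.0 q [ 0.06  0.46  1.84  0.    0.84 -0.28]
clip side 149 deg med -2.2 range [-9.1  7. ] [ -2.5  -2.8 187.7]
far 1545 angle 2.94
near 2173 angle 2.99
clip top 0 deg med  range  
far 1489 angle 3.0
near 945 angle 3.03
```

```bash
python3 -m creep '{"delta_pos":[[0,0,0],[0,0,0],[0,0,0],[0,0,-0.03],[0,0,-0.03],[0,0,-0.03],[0,0,-0.03],[0.035,0,-0.01],[0.035,0,0],[0.035,0,0],[0.035,0,0],[0,0,0]],"twist":[[0,0,0],[0,0,0],[0,0,0],[0,0,0],[0,0,0],[0,0,0],[0,0,0],[0,0,0],[0,0,0],[0,0,0],[0,0,0],[0,0,0]]}' 0.5
python3 -c "
from h import *
st();clip('side');clip('top');clip('top')
im,_=get_image('top');cv2.imwrite('pics/i.png',cv2.resize(im[130:280,220:440,::-1],None,fx=3.6,fy=3.6))"
```

```text
t: 20.88
ee_pos: [510.6, 181.0, 255.1]
orientation: [-1.813, -2.565, -0.001]
ft_force: [1.2, -0.8, -0.2]
width: 43.6
grasp_force: 0.0
t 20.88 carton-frame TCP [ -2.6 203.1 255.1] tool axes(cols) in carton
 [[-0.003  1.     0.   ]
 [ 1.     0.003  0.001]
 [ 0.001  0.    -1.   ]] F [ 0.9 -1.2 -0.2] w 43.6 g 0.0 q [ 0.32  0.26  1.78  0.    1.09 -0.02]
clip side 150 deg med -2.4 range [-9.2  7.6] [ -2.6  -2.9 187.7]
far 1827 angle 2.95
near 2131 angle 2.99
clip top 102 deg med 0.6 range [-6.8  8.2] [ -1.1   1.2 188.3]
far 1969 angle 2.99
near 2145 angle 3.03
clip top 98 deg med 0.8 range [-6.7  8.1] [ -0.9   1.4 188.3]
far 1979 angle 3.0
near 2146 angle 3.02
```

View pics/i.png

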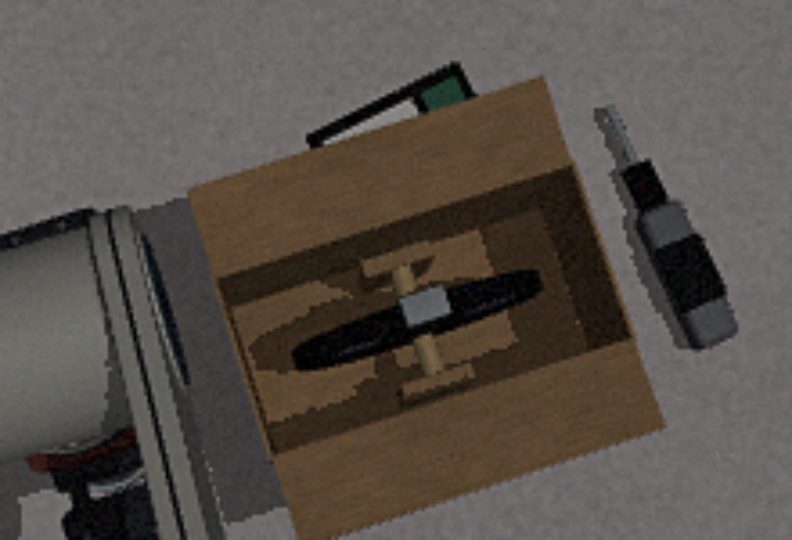

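The final view shows the clip squarely on top (crop (426,304)), within about 1° of upright. Both flaps are folded back, the driver and module haven't moved, and the gripper is clear.

```bash
python3 -c "
from workcell import *
print(close_job())"
```

```text
the job is handed in; nothing more can be done
None
```

The job is handed in: both flaps are folded back to about 3.0 rad, and the reel went past the top once and on through a full turn. The clip is upright again to within about 1–2°, the reel is released, and it took about 21 s; the driver and module were seen undisturbed, but the arm hid the tin in the last picture, so I did not recheck it.

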